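# Free the cam and close the clamping slide

### The arm

A 7-joint arm with a two-finger parallel gripper is mounted at the origin on the work surface; the furniture and walls round the work are solid. World frame = base frame: x ahead of the robot, y to its left, z up, the work surface at z = 0. Lengths are in m, angles in rad, forces in N, time in s.
With the tool pointing down it reaches from about 0.4 to 0.925 m from the base axis. Payload 5.6 kg.
Tool frame: the origin (TCP) lies between the finger pads; the fingertips stand 8 mm ahead of it and the grasp point (between the pads) lies 11 mm behind it (bot.tcp_to_tips is the distance from the TCP to the fingertips, in m); z points along the fingers, y is the line along which they close (so a half turn about z gives the same grasp; the last joint's range is limited). The gripper opens to 85 mm and grips with 20 to 120 N. Pads are 22 mm wide; open, the fingers measure 114 mm over their backs; the gripper's body (76 mm by 85 mm) begins 54 mm behind the grasp point. The pads swing forward as they close: fully open they stand 13 mm farther back than shut.
Start: joints at [-1.145, 0.468, -0.012, 1.603, 0.006, 1.071, -0.056], TCP at [0.294, 0.58, 0.239] pointing down, gripper open.
Joint ranges: [-2.53, 2.53], [-0.31, 2.02], [-1.57, 1.55], [0.28, 2.44], [-1.29, 4.43], [0.15, 1.84], [-2.92, 2.92]. Speed limits (rad/s): [2.57, 2.57, 3.14, 3.14, 3.14, 3.14, 3.14].

### API

Orientations are given as a unit quaternion [x, y, z, w].
In Python, from station import get_state, eyes, close_job, bot gives the robot as it stands. The module is installed in compiled form; this text tells all that it offers.
- The arm moves only by the shell command python3 -m pendant 'ROWS' [FORCE]. ROWS is JSON, a list of rows, each an object with "jaw": the opening, from 0 (shut) to 1 (fully open); "delta_pos": the shift along the world's x, y, z in m, a list of three; "delta_rot": the turn, a rotation vector about the world's x, y, z in degrees, a list of three. In form: [{"jaw": jaw, "delta_pos": [dx, dy, dz], "delta_rot": [wx, wy, wz]}, ...]. A call has 1 to 12 rows; each row is the pose to reach, as a shift and turn from the pose commanded when the call began; what a row does not reach only later rows make up. A row lasts 1/12 s, in which the tool goes at most 41.7 mm and 7.16 degrees, less where a joint would pass 70% of its speed; a pose out of reach is approached as far as the arm can. A call with a gripper value outside its range is refused whole. The fingers move at their own pace and stop on an object; FORCE is the grip in N (left out, the last holds). Time passes only in rows, so rows that repeat a pose let the fingers close. It gives the time, the measured TCP pose, the force, the opening and the grip force at its end, in the units of the state.
- get_state(): the state, without advancing time (a new reading comes with each control period).
- eyes.read_camera(name): name is "scene" or "top" or "wrist"; returns the picture (420x560x3 uint8, red, green, blue); there is no depth.
- eyes.camera_info(name): a dict with "fx", "fy", "cx", "cy" (pixels), "R" (3x3) and "t" (3): a world point X has camera coordinates R X + t; the wrist camera has in their place "mount" (4x4, takes a point from camera to tool coordinates, whose origin is the TCP and whose axes are the flange's). Camera axes: x right, y down, z forward; pixel columns grow to the right and rows downward; lengths in m; the calibration is good to about 2 mm. A picture is of the moment at which its call begins: read the wrist's pose just before it. camera_info takes no time and is no camera call.
- close_job(): hands the job in; it is judged then, once.
The state is a dict: "time_s": time; "joints": joint angles; "joint_velocities": joint speeds; "joint_efforts": joint torques, N m; "tcp_pos": TCP position; "tcp_rot": TCP orientation; "ft_force": force on the tool from outside, world axes, zero at the start; "wrist_torque": the same for the moment, N m; "width": opening from 0.0 (shut) to 1.0 (fully open); "grasp_force": force on a finger pad.
Only numpy, scipy, OpenCV 4.12 (cv2) and the standard library are available. Lean on these libraries where they do the work, as an engineer would, in place of code of your own. Each camera call takes 0.05 s, during which the arm holds its last target. There are 200 camera calls.

### The job

Close this clamping fixture on its wooden offcut using only pushes: first swing the red-knobbed cam lever until the cam is at its low point (lever against the steel stop pin), and only then push the blue post of the slide fully home so that its jaw seats the offcut flat against the dark fence. Push with the fingertips or the outside of the fingers, do not touch the offcut itself, and leave the padlock, the green clamp and the tin where they are.

Things in the scene. Friction and masses are not known exactly. Their poses are not given: they have to be found in the camera images.
- fixture: Clamping fixture screwed to the bench, immovable: an 18 mm thick plywood board covering x -150..145, y -134..42 mm in its own frame. Origin on the bench (z = 0) right under the vertical cam pivot; z up, +x = forward (closing) direction of the slide, +y to the left of that. Two low steel guides over the slide bar at x -40 and -95 mm reach 45 mm above the bench.
- cam (a joint): Cam angle (rad): 0 = low point towards the follower, lever against the stop pin (hard stop); grows counter-clockwise seen from above, to 2.6. Starts at 1.7 to 2.4, its lobe barring the slide. Aluminium disc, 56 mm diameter, 13 mm off-centre. Its lever (14 mm wide, top 50 mm above bench) points at cam + 0.9 rad from fixture +x towards +y. Friction holds it; about 3 N at the knob turns it.
- cam_knob (a point): Top centre of the red lever knob: an upright cylinder 16 mm in diameter standing from 50 to 95 mm above the bench. Push its side, clockwise seen from above, along the 85 mm arc about the pivot.
- slide (a joint): Forward position of the follower slide (m): 0 = fully back, starts at 0 to 0.008; 0.046 = home, offcut tight between jaw and fence. Moves along fixture +x against about 3 N of friction and stays where left. Its brass nose is stopped by the cam rim 10 mm or more short of home unless the cam is turned low. Jaw front face at fixture x = 32 mm + slide, 60 mm wide, top 50 mm above the bench.
- slide_post (a point): Top centre of the blue push post at the rear of the slide: an upright cylinder 20 mm in diameter from 36 to 95 mm above the bench, at fixture x = -136 mm + slide position, y = -62 mm. The slide bar below it reaches 14 mm behind the post's axis, upper face at 36 mm.
- offcut: Loose brown wooden offcut 45 x 140 x 32 mm lying on the board (underside 18 mm above the bench) between jaw and fence, long side (its y) across the slide. Origin at the centre of its underside. It starts 8 to 19 mm short of the fence; seated, its origin is at fixture x = 100 mm.
- padlock: Brass padlock lying on the bench, 61 x 40 x 17 mm, origin under its centre. Bystander.
- green_clamp: Green G-clamp lying on the bench, 135 x 95 x 19 mm, origin under its centre. Bystander.
- tin: Open round screw tin with a yellow label, 70 mm diameter, 70 mm tall, standing on the bench, origin under its centre. Bystander.
- fence_face (a point): Top edge, middle, of the inner face of the dark wooden fence across the forward end of the board (130 mm long, 58 mm above the bench), at fixture x = 123, y = -62 mm.
- stop_pin (a point): Top centre of the steel stop pin of the lever: 8 mm diameter, top 52 mm above the bench, at fixture x = 38, y = 32 mm.

How it is judged:
On the way, in this order (a step that is already met when the one before it is completed fails the run):
1. the cam is at its low point while the slide is still back (value of joint cam below 0.25 rad and value of joint slide below 0.02 m), for 0.1 s.
2. the slide is pushed home (value of joint slide above 0.0435 m), for 0.1 s.
At the end, for the whole second after the job is handed in: The cam is within 0.3 rad of its low point, the slide within 2.5 mm of home, and the offcut lies flat on the board, at rest, within 2.5 mm of the fence and square to it within 0.05 rad (value of joint cam below 0.3 rad and value of joint slide above 0.0435 m and x of offcut in the frame of fixture above 0.0975 m and angle between the x axis of offcut and the x axis of fixture, either way round below 0.05 rad and z of offcut in the frame of fixture below 0.022 m and linear speed of offcut below 0.01 m/s); the robot touches nothing.
It fails at once if the slide is pushed forward (past 20 mm) while the cam is off its low point (value of joint cam above 0.5 rad and value of joint slide above 0.02 m).
It fails at once if the offcut is touched by the robot (contact force between any of the fingers, the arm and offcut above 0.5 N).
It fails at once if the offcut is lifted (z of offcut in the frame of fixture above 0.03 m).
It fails at once if a bystander is moved by more than 15 mm (distance of any of padlock, green_clamp, tin from where it was at the start of the episode above 0.015 m).
It also fails if it takes over 53 s, if anything falls off the work surface, if the arm or the gripper's body presses on something with over 40 N, if the wrist force passes 120 N, or if a joint passes its speed limit or range.

## Working session

There is one attempt and no reset: what is moved stays moved. The work goes in short steps, Python scripts to look and compute and a shell command to move; the robot and the scene stay as the last step left them, time stands still between calls to the robot, and variables do not carry over. Pictures are saved under pics/ and viewed, at most 10 in all, crops included, and the job is handed in when it is done.

```bash
mkdir -p pics
python3 - <<'E'
from station import get_state, eyes, bot
import cv2
for n in ("top","scene"):
    im=eyes.read_camera(n); cv2.imwrite(f"pics/{n}0.png",im[:,:,::-1])
    i=eyes.camera_info(n); print(n,i)
s=get_state(); print(s["time_s"],s["tcp_pos"],s["tcp_rot"],s["width"])
E
```

```text
top {'fx': 385.70254271393134, 'fy': 385.70254271393134, 'cx': 284.7393774855126, 'cy': 206.45036798047673, 'R': array([[ 0.02264629, -0.99917894,  0.0335945 ],
       [-0.99806586, -0.02454143, -0.05711609],
       [ 0.05789366, -0.03223605, -0.99780217]]), 't': array([-0.07278844,  0.51511916,  0.98424772])}
scene {'fx': 459.5560430542205, 'fy': 459.5560430542205, 'cx': 277.2937062821353, 'cy': 208.95933524483465, 'R': array([[ 0.83446563, -0.55092199,  0.01233211],
       [-0.42313546, -0.65492647, -0.62612116],
       [ 0.35302054,  0.51725843, -0.77962826]]), 't': array([-0.44975976,  0.23676734,  0.98084237])}
0.1 [0.29351386 0.57938444 0.2384062 ] [ 2.32305136e-01  9.72642605e-01 -8.18016730e-04 -1.33060876e-04] 1.0009196375427807
```

View pics/top0.png

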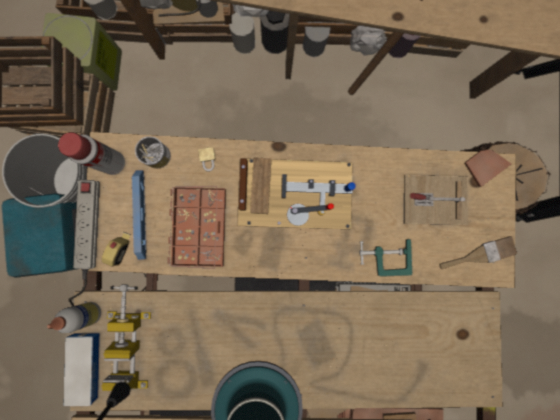

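View pics/scene0.png

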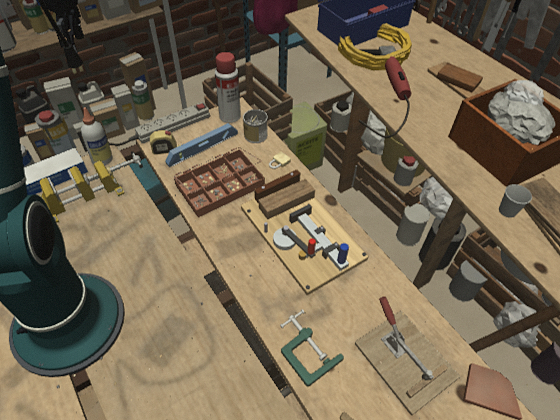

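The top view shows the fixture at about (295,193), with the fence at left (243,185), the red knob near (330,207) and the blue post near (350,187). I'll enlarge both views.

Run:
```python
import cv2
a=cv2.imread("pics/top0.png")[145:240,230:363]; cv2.imwrite("pics/c1.png",cv2.resize(a,None,fx=6,fy=6,interpolation=cv2.INTER_CUBIC))
a=cv2.imread("pics/scene0.png")[165:295,235:375]; cv2.imwrite("pics/c2.png",cv2.resize(a,None,fx=4.5,fy=4.5,interpolation=cv2.INTER_CUBIC))
```

```text
(no output)
```

View pics/c1.png

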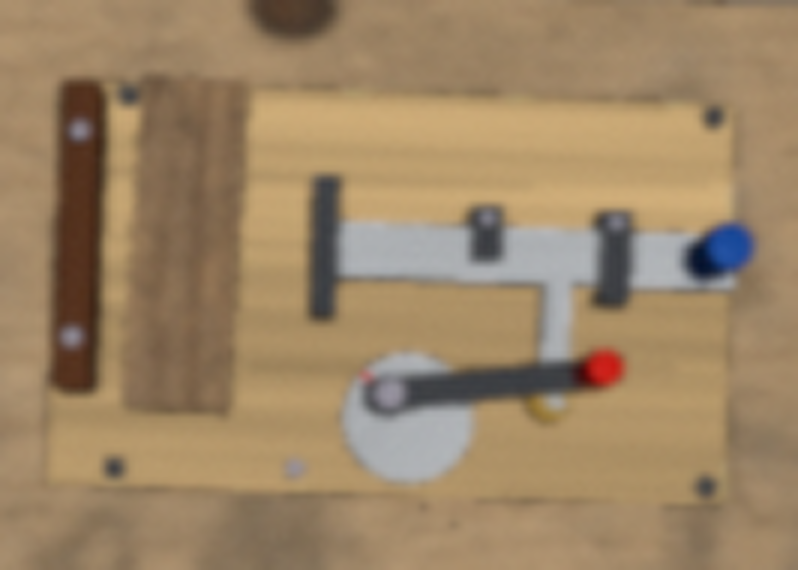

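View pics/c2.png

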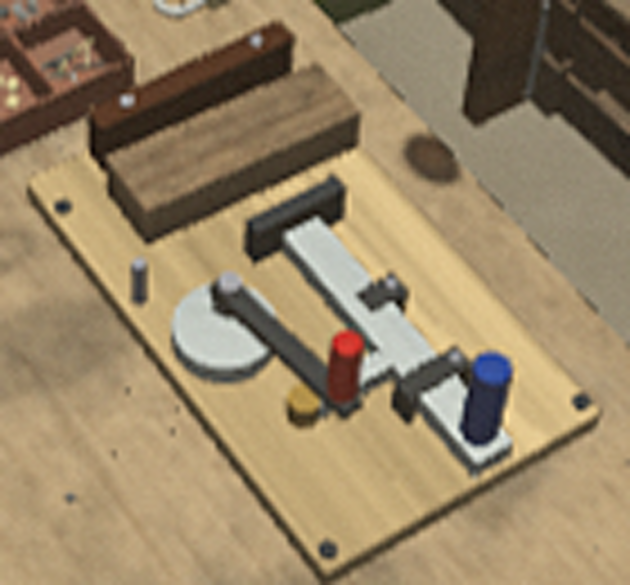

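The crops show, in enlarged top-crop pixels, the post top at (733,245), knob top (606,367), pivot (390,393), stop pin (293,468) and board corners (47,485), (735,100), (725,505). The lever points backwards, between the knob and the nose. Next I'll fit the pose.

```bash
cat > fit.py <<'E'
import numpy as np
from station import eyes
from scipy.optimize import least_squares
I=eyes.camera_info("top"); J=eyes.camera_info("scene")
def proj(I,X):
    c=X@I["R"].T+I["t"]; return np.c_[I["fx"]*c[:,0]/c[:,2]+I["cx"],I["fy"]*c[:,1]/c[:,2]+I["cy"]]
def model(p):
    x,y,a,cam,s=p; l=cam+.9
    P=np.array([[.145,.042,.018],[-.15,-.134,.018],[-.15,.042,.018],[.038,.032,.052],[0,0,.054],[.123,-.062+.065,.058],[.123,-.127,.058],
      [-.136+s,-.062,.095],[.085*np.cos(l),.085*np.sin(l),.095]])
    R=np.array([[np.cos(a),-np.sin(a),0],[np.sin(a),np.cos(a),0],[0,0,1]])
    return P@R.T+[x,y,0]
c=lambda L,f,o:(np.array(L)+.5)/f-.5+np.array(o)
u=c([[47,485],[735,100],[725,505],[293,468],[390,393],[97,390],[105,80],[733,245],[606,367]],6,[230,145])
v=c([[30,187],[600,413],[325,580],[139,264],[230,283],[92,108],[291,28],[493,366],[347,343]],4.5,[235,165])
f=lambda p:np.r_[proj(I,model(p))-u,(proj(J,model(p))-v)].ravel()
r=least_squares(f,[.53,-.03,1.57,2.0,.004],loss="soft_l1",x_scale=[.1,.1,.1,.1,.01])
print(r.x.round(4)); print(f(r.x).reshape(-1,2).round(1).tolist()); print(model(r.x).round(4))
E
python3 fit.py; python3 -c "
from scipy.spatial.transform import Rotation as R
from station import get_state
print(R.from_quat(get_state()['tcp_rot']).as_matrix().round(3))"
```

```text
[ 5.0560e-01 -8.4000e-02  1.5642e+00  2.3741e+00  2.2000e-03]
[[-0.5, 0.1], [0.2, 0.3], [0.6, 0.1], [0.5, 0.0], [-0.1, 0.1], [-0.8, 0.2], [-0.3, -0.1], [-0.1, 0.0], [0.2, 0.1], [-1.8, -1.6], [0.7, -0.6], [0.2, -1.3], [-0.3, -0.0], [-0.2, 0.3], [1.8, 4.9], [0.8, 2.0], [-0.0, 0.2], [-0.0, -0.2]]
[[ 0.4646  0.0613  0.018 ]
 [ 0.6387 -0.2349  0.018 ]
 [ 0.4627 -0.2337  0.018 ]
 [ 0.4739 -0.0458  0.052 ]
 [ 0.5056 -0.084   0.054 ]
 [ 0.5035  0.039   0.058 ]
 [ 0.6335  0.0382  0.058 ]
 [ 0.5668 -0.2182  0.095 ]
 [ 0.5163 -0.1683  0.095 ]]
[[-0.892  0.452 -0.001]
 [ 0.452  0.892 -0.002]
 [-0.    -0.002 -1.   ]]
```

```bash
R='{"jaw":0,"delta_pos":[0.126,-0.37,0.03],"delta_rot":[0,0,27]}'
python3 -m pendant '[{"jaw":0,"delta_pos":[0.03,0,0.04],"delta_rot":[0,0,7]},{"jaw":0,"delta_pos":[0.126,-0.37,0.03],"delta_rot":[0,0,14]},{"jaw":0,"delta_pos":[0.126,-0.37,0.03],"delta_rot":[0,0,21]},{"jaw":0,"delta_pos":[0.126,-0.37,0.03],"delta_rot":[0,0,27]},{"jaw":0,"delta_pos":[0.126,-0.37,0.03],"delta_rot":[0,0,27]},{"jaw":0,"delta_pos":[0.126,-0.37,0.03],"delta_rot":[0,0,27]},{"jaw":0,"delta_pos":[0.126,-0.37,0.03],"delta_rot":[0,0,27]},{"jaw":0,"delta_pos":[0.126,-0.37,0.03],"delta_rot":[0,0,27]},{"jaw":0,"delta_pos":[0.126,-0.37,0.03],"delta_rot":[0,0,27]},{"jaw":0,"delta_pos":[0.126,-0.37,0.03],"delta_rot":[0,0,27]},{"jaw":0,"delta_pos":[0.126,-0.37,0.03],"delta_rot":[0,0,27]},{"jaw":0,"delta_pos":[0.126,-0.37,0.03],"delta_rot":[0,0,27]}]'
```

```text
time_s: 1.1
tcp_pos: [0.4206, 0.2062, 0.2693]
tcp_rot: [0.002, 1.0, -0.0, 0.0]
ft_force: [-0.0, 0.0, 0.1]
width: 0.001
grasp_force: 0.0
```

```bash
python3 -m pendant '[{"jaw":0,"delta_pos":[0.129,-0.37,-0.1],"delta_rot":[0,0,0]},{"jaw":0,"delta_pos":[0.129,-0.37,-0.1],"delta_rot":[0,0,0]},{"jaw":0,"delta_pos":[0.129,-0.37,-0.1],"delta_rot":[0,0,0]},{"jaw":0,"delta_pos":[0.129,-0.37,-0.1],"delta_rot":[0,0,0]},{"jaw":0,"delta_pos":[0.129,-0.37,-0.1],"delta_rot":[0,0,0]},{"jaw":0,"delta_pos":[0.129,-0.37,-0.1],"delta_rot":[0,0,0]},{"jaw":0,"delta_pos":[0.129,-0.37,-0.1],"delta_rot":[0,0,0]},{"jaw":0,"delta_pos":[0.129,-0.37,-0.1],"delta_rot":[0,0,0]},{"jaw":0,"delta_pos":[0.129,-0.37,-0.1],"delta_rot":[0,0,0]},{"jaw":0,"delta_pos":[0.129,-0.37,-0.1],"delta_rot":[0,0,0]},{"jaw":0,"delta_pos":[0.129,-0.37,-0.1],"delta_rot":[0,0,0]},{"jaw":0,"delta_pos":[0.129,-0.37,-0.1],"delta_rot":[0,0,0]}]'
python3 - <<'E'
from station import *
import cv2
s=get_state()
cv2.imwrite("pics/w1.png",eyes.read_camera("wrist")[:,:,::-1]);print(s["tcp_pos"],s["joints"].round(2) if hasattr(s["joints"],"round") else s["joints"])
E
```

```text
time_s: 2.1
tcp_pos: [0.5488, -0.1604, 0.168]
tcp_rot: [-0.0, 1.0, 0.0, -0.001]
ft_force: [0.3, 0.5, 0.7]
width: -0.003
grasp_force: 0.0
[ 0.54883628 -0.16039154  0.16803878] [-0.    0.43  0.29  1.87 -0.16  0.86  1.94]
```

View pics/w1.png

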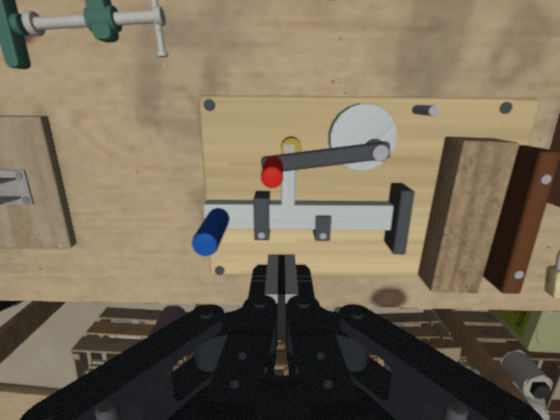

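The wrist view shows the closed fingers clear of the knob (273,172) and the post (210,235), so I'll lower them beside the knob and work out the arc waypoints.

```bash
python3 -m pendant '[{"jaw":0,"delta_pos":[0.001,-0.005,-0.03],"delta_rot":[0,0,0]},{"jaw":0,"delta_pos":[0.001,-0.005,-0.06],"delta_rot":[0,0,0]},{"jaw":0,"delta_pos":[0.001,-0.005,-0.08],"delta_rot":[0,0,0]},{"jaw":0,"delta_pos":[0.001,-0.005,-0.097],"delta_rot":[0,0,0]},{"jaw":0,"delta_pos":[0.001,-0.005,-0.097],"delta_rot":[0,0,0]},{"jaw":0,"delta_pos":[0.001,-0.005,-0.097],"delta_rot":[0,0,0]}]'
python3 - <<'E'
from station import *
import numpy as np
t=np.array(get_state()["tcp_pos"])[:2]
for d in range(296,148,-6):
    a=np.radians(d);print(d,(np.array([.5056,-.084])+.085*np.array([np.cos(a),np.sin(a)])-t).round(3))
E
```

```text
time_s: 2.65
tcp_pos: [0.5497, -0.1627, 0.0721]
tcp_rot: [-0.003, 1.0, 0.001, -0.001]
ft_force: [-0.0, -0.2, 0.6]
width: 0.0
grasp_force: 0.0
296 [-0.007  0.002]
290 [-0.015 -0.001]
284 [-0.024 -0.004]
278 [-0.032 -0.005]
272 [-0.041 -0.006]
266 [-0.05  -0.006]
260 [-0.059 -0.005]
254 [-0.068 -0.003]
248 [-0.076 -0.   ]
242 [-0.084  0.004]
236 [-0.092  0.008]
230 [-0.099  0.014]
224 [-0.105  0.02 ]
218 [-0.111  0.026]
212 [-0.116  0.034]
206 [-0.12   0.041]
200 [-0.124  0.05 ]
194 [-0.127  0.058]
188 [-0.128  0.067]
182 [-0.129  0.076]
176 [-0.129  0.085]
170 [-0.128  0.093]
164 [-0.126  0.102]
158 [-0.123  0.111]
152 [-0.119  0.119]
```

```bash
python3 -m pendant '[{"jaw":0,"delta_pos":[-0.007,0.002,0],"delta_rot":[0,0,0]},{"jaw":0,"delta_pos":[-0.015,-0.001,0],"delta_rot":[0,0,0]},{"jaw":0,"delta_pos":[-0.024,-0.004,0],"delta_rot":[0,0,0]},{"jaw":0,"delta_pos":[-0.032,-0.005,0],"delta_rot":[0,0,0]},{"jaw":0,"delta_pos":[-0.041,-0.006,0],"delta_rot":[0,0,0]},{"jaw":0,"delta_pos":[-0.05,-0.006,0],"delta_rot":[0,0,0]},{"jaw":0,"delta_pos":[-0.059,-0.005,0],"delta_rot":[0,0,0]},{"jaw":0,"delta_pos":[-0.068,-0.003,0],"delta_rot":[0,0,0]},{"jaw":0,"delta_pos":[-0.076,0,0],"delta_rot":[0,0,0]},{"jaw":0,"delta_pos":[-0.084,0.004,0],"delta_rot":[0,0,0]},{"jaw":0,"delta_pos":[-0.092,0.008,0],"delta_rot":[0,0,0]},{"jaw":0,"delta_pos":[-0.099,0.014,0],"delta_rot":[0,0,0]}]'
python3 - <<'E'
from station import *
import cv2
im=eyes.read_camera("scene")[165:295,235:375,::-1]
cv2.imwrite("pics/s1.png",cv2.resize(im,None,fx=4,fy=4,interpolation=cv2.INTER_CUBIC))
E
```

```text
time_s: 3.65
tcp_pos: [0.4518, -0.1502, 0.0726]
tcp_rot: [-0.001, 1.0, 0.0, 0.002]
ft_force: [8.5, 2.6, -1.9]
width: 0.001
grasp_force: 3.8
```

View pics/s1.png

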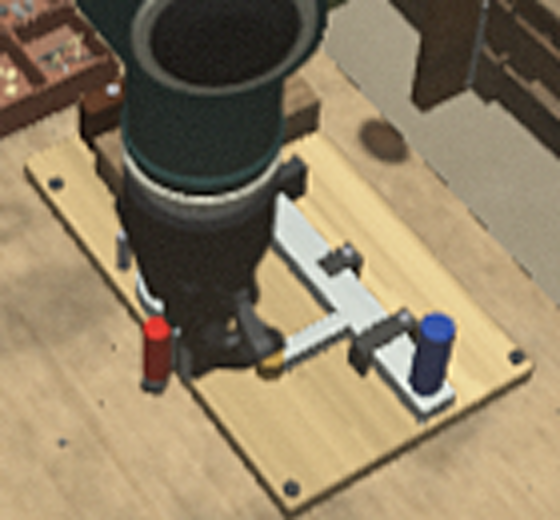

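The knob is at crop (155,320), ahead of the fingers at their corner and moving round. Continuing the arc.

```bash
python3 -m pendant '[{"jaw":0,"delta_pos":[-0.006,0.006,0],"delta_rot":[0,0,0]},{"jaw":0,"delta_pos":[-0.012,0.012,0],"delta_rot":[0,0,0]},{"jaw":0,"delta_pos":[-0.017,0.02,0],"delta_rot":[0,0,0]},{"jaw":0,"delta_pos":[-0.021,0.027,0],"delta_rot":[0,0,0]},{"jaw":0,"delta_pos":[-0.025,0.036,0],"delta_rot":[0,0,0]},{"jaw":0,"delta_pos":[-0.028,0.044,0],"delta_rot":[0,0,0]},{"jaw":0,"delta_pos":[-0.029,0.053,0],"delta_rot":[0,0,0]},{"jaw":0,"delta_pos":[-0.03,0.062,0],"delta_rot":[0,0,0]},{"jaw":0,"delta_pos":[-0.03,0.069,0],"delta_rot":[0,0,0]},{"jaw":0,"delta_pos":[-0.029,0.073,0],"delta_rot":[0,0,0]}]'
python3 - <<'E'
from station import *
import cv2,numpy as np
im=eyes.read_camera("scene")[165:295,235:375,::-1]
cv2.imwrite("pics/s2.png",cv2.resize(im,None,fx=4,fy=4,interpolation=cv2.INTER_CUBIC))
E
```

```text
time_s: 4.53
tcp_pos: [0.4216, -0.077, 0.0722]
tcp_rot: [-0.002, 1.0, 0.0, -0.0]
ft_force: [0.9, -3.8, 1.0]
width: 0.002
grasp_force: 1.9
```

View pics/s2.png

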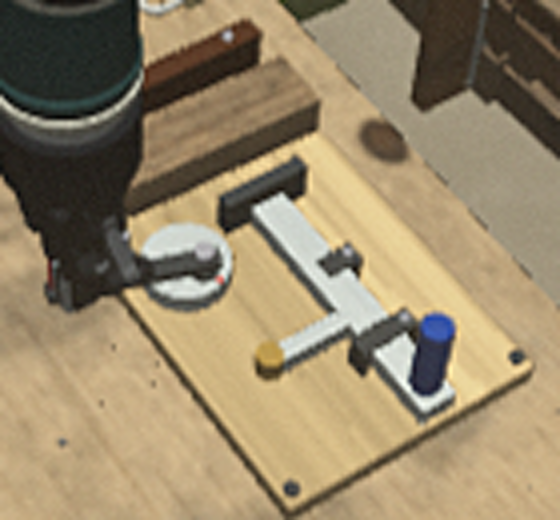

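The lever is following, with the knob just left of the fingers at about (50,275). I'll finish slowly against the pin.

```bash
python3 -m pendant '[{"jaw":0,"delta_pos":[0.002,0.006,0],"delta_rot":[0,0,0]},{"jaw":0,"delta_pos":[0.004,0.011,0],"delta_rot":[0,0,0]},{"jaw":0,"delta_pos":[0.007,0.016,0],"delta_rot":[0,0,0]},{"jaw":0,"delta_pos":[0.009,0.02,0],"delta_rot":[0,0,0]},{"jaw":0,"delta_pos":[0.01,0.023,0],"delta_rot":[0,0,0]},{"jaw":0,"delta_pos":[0.011,0.024,0],"delta_rot":[0,0,0]}]'
```

```text
time_s: 5.08
tcp_pos: [0.4324, -0.0535, 0.072]
tcp_rot: [-0.002, 1.0, 0.0, -0.001]
ft_force: [-1.1, -2.4, -0.6]
width: -0.004
grasp_force: 1.3
```

```bash
python3 -m pendant '[{"jaw":0,"delta_pos":[0.001,0.002,0],"delta_rot":[0,0,0]},{"jaw":0,"delta_pos":[0.002,0.003,0],"delta_rot":[0,0,0]},{"jaw":0,"delta_pos":[0.003,0.005,0],"delta_rot":[0,0,0]},{"jaw":0,"delta_pos":[0.003,0.005,0],"delta_rot":[0,0,0]}]'
```

```text
time_s: 5.42
tcp_pos: [0.4342, -0.051, 0.072]
tcp_rot: [-0.0, 1.0, -0.001, -0.001]
ft_force: [-4.8, -8.7, 2.6]
width: 0.001
grasp_force: 4.3
```

Force has risen to 9 N with the tool stalled, so the lever is on the pin. I'll retreat, rise and go behind the post.

```bash
python3 -m pendant '[{"jaw":0,"delta_pos":[-0.005,-0.02,0],"delta_rot":[0,0,0]},{"jaw":0,"delta_pos":[-0.005,-0.02,0.04],"delta_rot":[0,0,0]},{"jaw":0,"delta_pos":[0,-0.03,0.075],"delta_rot":[0,0,0]},{"jaw":0,"delta_pos":[0.131,-0.22,0.08],"delta_rot":[0,0,0]},{"jaw":0,"delta_pos":[0.131,-0.22,0.08],"delta_rot":[0,0,0]},{"jaw":0,"delta_pos":[0.131,-0.22,0.08],"delta_rot":[0,0,0]},{"jaw":0,"delta_pos":[0.131,-0.22,0.08],"delta_rot":[0,0,0]},{"jaw":0,"delta_pos":[0.131,-0.22,0.08],"delta_rot":[0,0,0]},{"jaw":0,"delta_pos":[0.131,-0.22,0.08],"delta_rot":[0,0,0]},{"jaw":0,"delta_pos":[0.131,-0.22,0.08],"delta_rot":[0,0,0]},{"jaw":0,"delta_pos":[0.131,-0.22,0.08],"delta_rot":[0,0,0]},{"jaw":0,"delta_pos":[0.131,-0.22,0.08],"delta_rot":[0,0,0]}]'
python3 - <<'E'
from station import *
import cv2,numpy as np
im=eyes.read_camera("scene")[165:295,235:375,::-1]
cv2.imwrite("pics/s3.png",cv2.resize(im,None,fx=4,fy=4,interpolation=cv2.INTER_CUBIC))
E
```

```text
time_s: 6.42
tcp_pos: [0.5665, -0.2675, 0.1518]
tcp_rot: [-0.002, 1.0, 0.001, -0.0]
ft_force: [0.5, 0.2, -0.5]
width: 0.001
grasp_force: 0.0
```

View pics/s3.png

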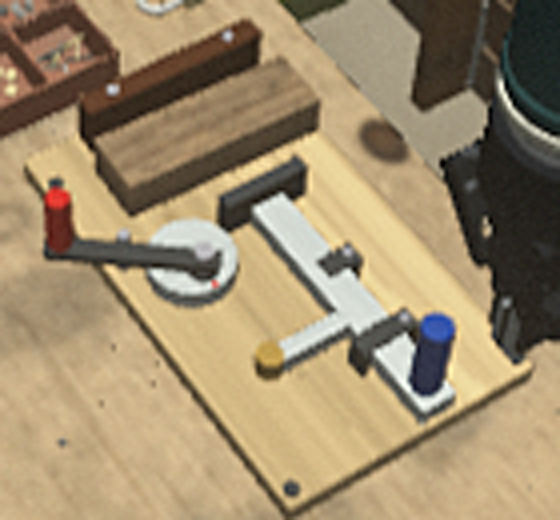

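The lever lies against the pin at (123,237) and the slide is still back. Now I'll lower and push the post forward.

```bash
python3 -m pendant '[{"jaw":0,"delta_pos":[0,0,-0.035],"delta_rot":[0,0,0]},{"jaw":0,"delta_pos":[0,0,-0.065],"delta_rot":[0,0,0]},{"jaw":0,"delta_pos":[0,0,-0.082],"delta_rot":[0,0,0]},{"jaw":0,"delta_pos":[0,0.005,-0.082],"delta_rot":[0,0,0]},{"jaw":0,"delta_pos":[0,0.012,-0.082],"delta_rot":[0,0,0]},{"jaw":0,"delta_pos":[0,0.019,-0.082],"delta_rot":[0,0,0]},{"jaw":0,"delta_pos":[0,0.025,-0.082],"delta_rot":[0,0,0]},{"jaw":0,"delta_pos":[0,0.031,-0.082],"delta_rot":[0,0,0]},{"jaw":0,"delta_pos":[0,0.037,-0.082],"delta_rot":[0,0,0]},{"jaw":0,"delta_pos":[0,0.043,-0.082],"delta_rot":[0,0,0]},{"jaw":0,"delta_pos":[0,0.049,-0.082],"delta_rot":[0,0,0]},{"jaw":0,"delta_pos":[0,0.054,-0.082],"delta_rot":[0,0,0]}]'
python3 -m pendant '[{"jaw":0,"delta_pos":[0,0.004,0],"delta_rot":[0,0,0]},{"jaw":0,"delta_pos":[0,0.008,0],"delta_rot":[0,0,0]},{"jaw":0,"delta_pos":[0,0.011,0],"delta_rot":[0,0,0]},{"jaw":0,"delta_pos":[0,0.013,0],"delta_rot":[0,0,0]},{"jaw":0,"delta_pos":[0,0.015,0],"delta_rot":[0,0,0]},{"jaw":0,"delta_pos":[0,0.015,0],"delta_rot":[0,0,0]}]'
```

```text
time_s: 7.47
tcp_pos: [0.5673, -0.2149, 0.0709]
tcp_rot: [-0.001, 1.0, -0.0, 0.001]
ft_force: [1.6, -3.3, 1.6]
width: -0.0
grasp_force: 1.6
time_s: 7.97
tcp_pos: [0.5667, -0.1998, 0.0702]
tcp_rot: [-0.001, 1.0, 0.0, -0.0]
ft_force: [2.2, -2.8, 1.8]
width: 0.001
grasp_force: 1.6
```

Only sliding friction so far, so I'll press on until it stalls.

```bash
python3 -m pendant '[{"jaw":0,"delta_pos":[0,0.001,0],"delta_rot":[0,0,0]},{"jaw":0,"delta_pos":[0,0.002,0],"delta_rot":[0,0,0]},{"jaw":0,"delta_pos":[0,0.003,0],"delta_rot":[0,0,0]},{"jaw":0,"delta_pos":[0,0.004,0],"delta_rot":[0,0,0]},{"jaw":0,"delta_pos":[0,0.004,0],"delta_rot":[0,0,0]}]'
```

```text
time_s: 8.38
tcp_pos: [0.5667, -0.1973, 0.0702]
tcp_rot: [-0.001, 1.0, -0.001, 0.0]
ft_force: [2.7, -6.4, 0.3]
width: 0.0
grasp_force: 3.2
```

```bash
python3 -m pendant '[{"jaw":0,"delta_pos":[0,0.002,0],"delta_rot":[0,0,0]},{"jaw":0,"delta_pos":[0,0.004,0],"delta_rot":[0,0,0]},{"jaw":0,"delta_pos":[0,0.006,0],"delta_rot":[0,0,0]},{"jaw":0,"delta_pos":[0,0.006,0],"delta_rot":[0,0,0]},{"jaw":0,"delta_pos":[0,0.006,0],"delta_rot":[0,0,0]}]'
```

```text
time_s: 8.8
tcp_pos: [0.5666, -0.1972, 0.0705]
tcp_rot: [0.001, 1.0, -0.004, 0.001]
ft_force: [3.5, -17.2, -3.1]
width: -0.002
grasp_force: 8.8
```

Stalled at 17 N, which means it is home. I'll back off, rise clear and check.

```bash
python3 -m pendant '[{"jaw":0,"delta_pos":[0,-0.02,0],"delta_rot":[0,0,0]},{"jaw":0,"delta_pos":[0,-0.045,0],"delta_rot":[0,0,0]},{"jaw":0,"delta_pos":[0,-0.05,0.03],"delta_rot":[0,0,0]},{"jaw":0,"delta_pos":[0,-0.06,0.07],"delta_rot":[0,0,0]},{"jaw":0,"delta_pos":[0,-0.1,0.1],"delta_rot":[0,0,0]},{"jaw":0,"delta_pos":[0,-0.14,0.12],"delta_rot":[0,0,0]},{"jaw":0,"delta_pos":[0,-0.16,0.12],"delta_rot":[0,0,0]},{"jaw":0,"delta_pos":[0,-0.16,0.12],"delta_rot":[0,0,0]},{"jaw":0,"delta_pos":[0,-0.16,0.12],"delta_rot":[0,0,0]}]'
python3 - <<'E'
from station import *
import cv2,numpy as np
a=eyes.read_camera("top")[145:240,230:363,::-1]
cv2.imwrite("pics/t4.png",cv2.resize(a,None,fx=6,fy=6,interpolation=cv2.INTER_CUBIC))
E
```

```text
time_s: 9.55
tcp_pos: [0.5651, -0.3506, 0.1895]
tcp_rot: [0.0, 1.0, 0.001, -0.001]
ft_force: [0.1, 0.5, -0.7]
width: -0.003
grasp_force: 0.0
```

View pics/t4.png

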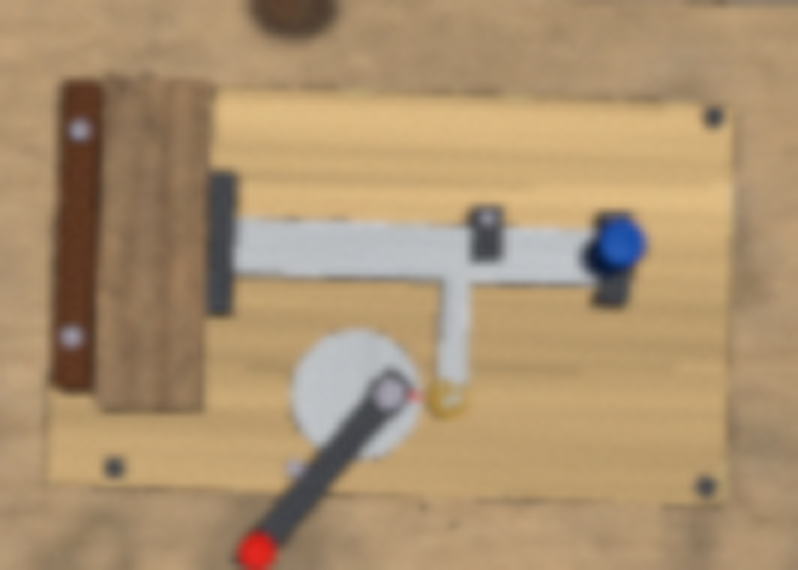

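The top crop shows the offcut flat against the fence (x≈102), the jaw tight on it (x≈210), and the lever on the pin at (293,468).

```bash
python3 -c "
from station import close_job; print(close_job())"
```

```text
the job is handed in; nothing more can be done
None
```

The cam lever is on its stop pin and the slide was then pushed home, seating the offcut flat against the fence; the job is handed in, but the hand-in gave no pass/fail verdict.

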